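# Seat the filter cap in the analyser's drawer

### The job

Pull the analyser's filter drawer open to its stop by its handle. Then turn the knurled cap in it until its hidden keyways drop over the lugs, press it fully home against its spring, and finish while still holding it pressed home in the gripper with the drawer open. Do not knock over or push aside the other things on the bench or on the analyser.

Things in the scene. Friction and masses are not known exactly. Their poses are not given: they have to be found in the camera images.
- case_front (a point): White bench-top analyser, fixed, 280 deep x 300 wide, case top 107 mm high, console on its rear part up to 160 mm high. This point: middle of its front top edge, in the plane of the shut drawer's front face. x points from the front to the rear, y along the front, z up. The drawer comes out towards -x of this frame.
- drawer (a joint): The only drawer: 0 m shut, 0.175 m at its stop. About 1.5 N of friction; stays where left. Inside 228 mm wide, 210 long; its underside runs 16 mm above the bench, its floor is 6 mm thick, its side walls reach 50 mm above the bench, its front panel (292 wide, 15 thick) 94 mm above the bench.
- drawer_handle (a point): Middle of the drawer's aluminium bar handle, 80 mm above the bench: a level square bar 12 x 12 mm, 100 mm long across the front, centre 45 mm in front of the panel (39 mm gap behind it), its top 21 mm below the case top. Two arms carry it, 50 to 60 mm either side of this point. Axes as case_front's; moves with the drawer.
- seat (a point): Centre of the round seat on the drawer's hub, where the cap's underside rests when fully home: 40 mm above the bench, 18 mm above the drawer's floor, 75 mm behind the inside of the front panel, midway across. Axes as case_front's; moves with the drawer; at the drawer's stop it is 85 mm clear in front of the case.
- filter_cap: Knurled aluminium cap, 50 mm across (51 over the knurl), 36 high, closed on top, about 0.12 kg, loose on the hub's 24 mm spigot, which is inside it. Origin: centre of its underside; z up; x axis unmarked. Starts level in the shut drawer, resting on three hidden lugs, underside 10 mm above the seat. Grip it across any diameter; fingertips may reach down to its underside.
- cap_top (a point): Centre of the cap's top. Inside the cap are 3 keyways, 120 degrees apart; the lugs' heading is hidden and differs each start. Turned 20 to 80 degrees clockwise from above (or 40 to 100 the other way) the keyways meet the lugs, about 8 degrees to spare. Then it sinks 4 mm freely and 6 mm on a spring (3 to 8 N) to a hard stop at the seat. Let go, it springs back to 6 mm above the seat.
- sample_jar: Bystander: small lidded jar, 42 mm across, 45 mm high, on the case top in front of the console, near its +y end. Origin: centre of its underside.
- cuvette_block: Bystander: flat white block 50 x 22 x 20 mm with four dark wells, lying in the drawer by its +y wall, 95 to 115 mm from the cap's axis. It rides with the drawer. Origin: centre of its underside.
- reagent_bottle: Bystander: white bottle with a cap, 52 mm across, 110 mm high, on the bench. Origin: centre of its underside.
- buffer_bottle: Bystander: white bottle with a cap, 44 mm across, 85 mm high, on the bench. Origin: centre of its underside.
- tip_box: Bystander: box of pipette tips, 85 x 120 mm, 47 mm high, on the bench. Origin: centre of its underside.
- marker: Bystander: marker pen 120 x 13 x 13 mm lying on the bench. Origin: centre of its underside.

How it is judged:
On the way, in this order (a step that is already met when the one before it is completed fails the run):
1. the drawer is pulled out to within 15 mm of its stop, the cap still up on its lugs (value of joint drawer above 0.16 m and z of filter_cap in the frame of seat above 0.0085 m), for 0.2 s.
2. the cap's keyways have dropped over the lugs (z of filter_cap in the frame of seat between -0.003 and 0.0072 m and horizontal distance between filter_cap and seat below 0.004 m), for 0.05 s.
At the end, for the whole second after the job is handed in: Through the last second the fingers hold the cap (contact over 3 N) still and level on the hub, its underside within 2 mm of the seat and 4 mm of its centre, against the spring, with the drawer still pulled out at least 140 mm (value of joint drawer above 0.14 m and z of filter_cap in the frame of seat between -0.003 and 0.002 m and horizontal distance between filter_cap and seat below 0.004 m and angle between filter_cap's own z axis and vertical below 0.08 rad and contact force between the fingers and filter_cap above 3 N and linear speed of filter_cap below 0.01 m/s); the arm keeps its last pose, push and grip.
It fails at once if a bystander on the bench or on the analyser is pushed more than 40 mm (distance of any of sample_jar, reagent_bottle, buffer_bottle, tip_box, marker from where it was at the start of the episode above 0.04 m).
It fails at once if a bystander is tipped over (angle between any of sample_jar, reagent_bottle, buffer_bottle, tip_box, marker, cuvette_block's own z axis and vertical above 0.6 rad).
It also fails if it takes over 54 s, if anything falls off the work surface, if the arm or the gripper's body presses on something with over 40 N, if the wrist force passes 120 N, or if a joint passes its speed limit or range.

### The arm

A 6-joint arm with a two-finger parallel gripper is mounted at the origin on the work surface. World frame = base frame: x ahead of the robot, y to its left, z up, the work surface at z = 0. Lengths are in m, angles in rad, forces in N, time in s.
With the tool pointing down it reaches from about 0.425 to 0.95 m from the base axis. Payload 3.5 kg.
Tool frame: the origin (TCP) lies at the very end of the fingers, on their centre line; the grasp point (between the pads) lies bot.grasp_offset behind it (bot.grasp_offset is the distance from the TCP to the grasp point, in m); z points along the fingers, y is the line along which they close (so a half turn about z gives the same grasp; the last joint's range is limited). The gripper opens to 85 mm and grips with 20 to 120 N. Pads are 22 mm wide; open, the fingers measure 114 mm over their backs; the gripper's body (76 mm by 85 mm) begins 54 mm behind the grasp point. The pads swing forward as they close: fully open they stand 13 mm farther back than shut.
Start: joints at [0.994, 0.286, 1.577, -0, 1.279, -0.15], TCP at [0.279, 0.614, 0.231] pointing down, gripper open.
Joint ranges: [-2.77, 2.77], [-0.9, 2.22], [0.21, 2.48], [-1.53, 4.67], [0.24, 2.81], [-2.84, 2.84]. Speed limits (rad/s): [2.79, 2.79, 3.14, 3.14, 3.14, 3.14].

### API

Orientations are given as a rotation vector (axis times angle).
In Python, from cell import bot gives the robot as it stands. The module is installed in compiled form; this text tells all that it offers.
- The arm moves only by the tool carry_out, never from a script. Its argument "plan" is a list of rows, each an object with "rot": the turn, a rotation vector about the tool's x, y, z in rad, a list of three; "dp": the shift along the tool's x, y, z in m, a list of three; "hand": the opening, from 0 (shut) to 1 (fully open). A call has 1 to 12 rows; each row is the pose to reach, as a shift and turn from the pose commanded when the call began, along the tool's axes at that moment; what a row does not reach only later rows make up. A row lasts 1/8 s, in which the tool goes at most 62.5 mm and 10.7 degrees, less where a joint would pass 70% of its speed; a pose out of reach is approached as far as the arm can. A call with a gripper value outside its range is refused whole. The fingers move at their own pace and stop on an object; "force" is the grip in N (left out, the last holds). Time passes only in rows, so rows that repeat a pose let the fingers close. It gives the time, the measured TCP pose, the force, the opening and the grip force at its end, in the units of the state.
- bot.state(): the state, without advancing time (a new reading comes with each control period).
- bot.read_camera(name): name is "side" or "top" or "wrist"; returns a dict with "pixels" (480x640x3 uint8, red, green, blue), "range_z" (480x640 float32, m along the optical axis (not along the pixel's ray), 0 where there is no reading), "mtx" (3x3 intrinsics, pixels), "R" (3x3) and "t" (3): a world point X has camera coordinates R X + t; the wrist camera has in their place "tool_from_camera" (4x4, takes a point from camera to tool coordinates, whose origin is the TCP and whose axes are the flange's). Camera axes: x right, y down, z forward; pixel columns grow to the right and rows downward; lengths in m; the calibration is good to about 2 mm. A picture is of the moment at which its call begins: read the wrist's pose just before it.
- bot.sign_off(): hands the job in; it is judged then, once.
The state is a dict: "time_s": time; "joint_pos": joint angles; "dq": joint speeds; "joint_efforts": joint torques, N m; "tool_pos": TCP position; "tcp_rot": TCP orientation; "ft_force": force on the tool from outside, world axes, zero at the start; "moment": the same for the moment, N m; "finger_gap": finger opening in m; "finger_force": force on a finger pad.
Only numpy, scipy, OpenCV 4.12 (cv2) and the standard library are available. Lean on these libraries where they do the work, as an engineer would, in place of code of your own. Each camera call takes 0.05 s, during which the arm holds its last target. There are 200 camera calls.

## Working session

There is one attempt and no reset: what is moved stays moved. The work goes in short steps, Python scripts to look and compute and a tool call to move; the robot and the scene stay as the last step left them, time stands still between calls to the robot, and variables do not carry over. Pictures are saved under pics/ and viewed, at most 10 in all, crops included, and the job is handed in when it is done.

Besides the shell and the picture viewer there is one more tool, called after "Call:" as name([rows], argument=value, ...), one row to a line, values as JSON. carry_out: Moves the arm, as the interface text tells. Its arguments: {"type":"object","properties":{"plan":{"type":"array","items":{"type":"object","properties":{"rot":{"type":"array","items":{"type":"number"}},"dp":{"type":"array","items":{"type":"number"}},"hand":{"type":"number"}}}},"force":{"type":"number"}},"required":["plan"]}

```bash
mkdir -p pics; cat > h.py <<'E'
import numpy as np, cv2
from scipy.spatial.transform import Rotation as Rn
from cell import bot
def pts(c):
    z=c["range_z"]; K=c["mtx"]; v,u=np.mgrid[:480,:640]
    P=np.stack([(u-K[0,2])*z/K[0,0],(v-K[1,2])*z/K[1,1],z],-1)
    W=(P-c["t"])@c["R"]; W[z==0]=np.nan
    return W
E
python3 - <<'E'
from h import *
s=bot.state(); print(s, bot.grasp_offset)
for n in("top","side"):
    c=bot.read_camera(n); cv2.imwrite(f"pics/{n}0.png",c["pixels"][:,:,::-1]); np.savez(f"{n}0.npz",**c)
    print(n,c["mtx"],c["R"],c["t"],-c["R"].T@c["t"])
E
```

```text
{'time_s': 0.0, 'joint_pos': array([ 9.94025403e-01,  2.87202321e-01,  1.57818110e+00,  1.22041286e-05,
        1.27858458e+00, -1.49999438e-01]), 'dq': array([-0.0016401 , -0.00097103, -0.00020132,  0.00049264, -0.00119974,
        0.00172223]), 'joint_efforts': array([ 4.10802149e-04, -4.05977726e+01, -2.92630291e+01, -6.61095669e-05,
        5.70499702e-03,  6.68817854e-07]), 'tool_pos': array([0.27901436, 0.61391565, 0.22992051]), 'tcp_rot': array([-0.66511916, -3.06950095,  0.00348006]), 'ft_force': array([-0.60932071, -0.33697456,  0.04693212]), 'moment': array([-0.02823616,  0.01958775, -0.01684221]), 'finger_force': 0.0, 'finger_gap': 0.08526522420476272} 0.0187
top [[555.02504309   0.         330.81297589]
 [  0.         555.02504309 225.25622555]
 [  0.           0.           1.        ]] [[-0.02565867 -0.99966895 -0.00190511]
 [-0.98944963  0.02566811 -0.14258531]
 [ 0.14258701 -0.00177354 -0.98978068]] [0.00744976 0.60558092 1.20216893] [ 0.4279693  -0.00596473  1.27624472]
side [[451.61728994   0.         323.07004608]
 [  0.         451.61728994 236.92277785]
 [  0.           0.           1.        ]] [[-0.91582625 -0.40156332 -0.0030316 ]
 [-0.31817069  0.7302013  -0.60462672]
 [ 0.24500959 -0.55276846 -0.79650319]] [0.55219601 0.24766759 0.94712788] [0.35246075 0.56443688 0.90581087]
```

View pics/top0.png

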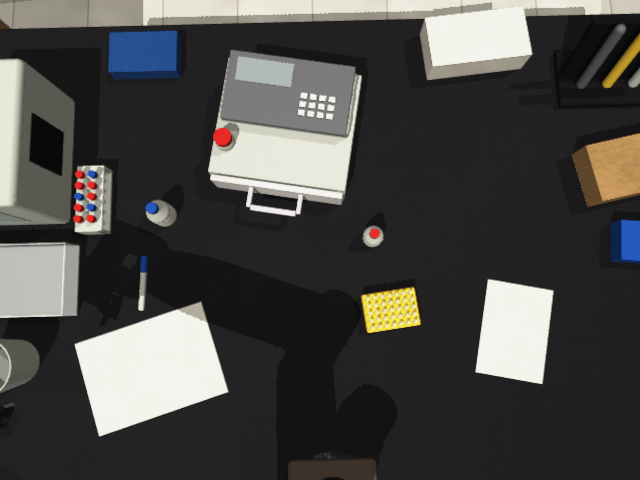

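View pics/side0.png

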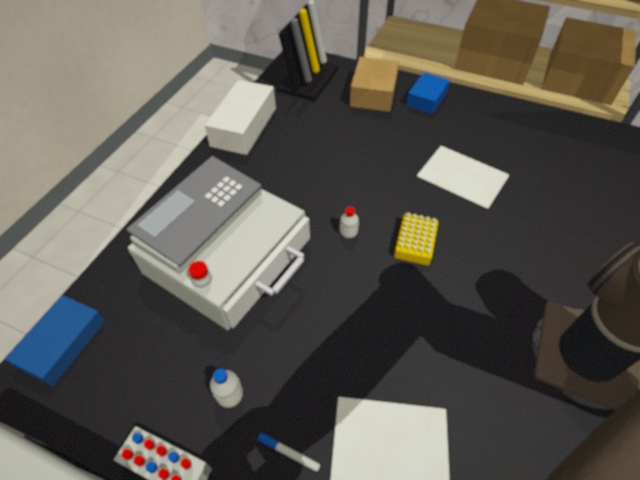

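The top view shows the analyser with its front edge running from about (211,178) to (345,195) and the handle at about (273,205). The jar is at (222,137), the reagent bottle at (160,212), the buffer bottle at (374,236), the tip box at (391,310) and the marker at (143,283). The side view agrees.

```bash
cat > m.py <<'E'
from h import *
for n in("top","side"):
    c=dict(np.load(f"{n}0.npz")); W=pts(c); 
    x,y,z=W[...,0],W[...,1],W[...,2]
    roi=np.zeros((480,640),bool)
    if n=="top": roi[170:220,205:350]=1
    else: roi[210:330,200:312]=1
    hb=roi&(np.abs(z-0.086)<.006)
    P=W[hb]; print(n,"bar+arms",len(P))
    # case-top points
    roi[:]=0
    if n=="top": roi[100:205,205:365]=1
    else: roi[150:330,130:312]=1
    ct=roi&(np.abs(z-.107)<.006); Q=W[ct]
    r=cv2.minAreaRect(Q[:,:2].astype(np.float32)); print("casetop z",np.median(Q[:,2]),r,cv2.boxPoints(r))
    print("bar rect",cv2.minAreaRect(P[:,:2].astype(np.float32)))
    hsv=cv2.cvtColor(c["pixels"],cv2.COLOR_RGB2HSV)
    np.save(n+"_bar.npy",P)
    if n=="top":
        for nm,(u,v) in dict(jar=(222,137),reag=(160,212),buf=(374,236),tip=(391,310),mk=(143,283)).items(): print(nm,W[v,u])
E
python3 m.py
```

```text
top bar+arms 711
casetop z 0.10759589708051669 ((0.7913616895675659, 0.09227774292230606), (0.30045372247695923, 0.21745696663856506), 80.28682708740234) [[ 0.6588462  -0.03745134]
 [ 0.8731858  -0.0741398 ]
 [ 0.9238772   0.22200683]
 [ 0.70953757  0.2586953 ]]
bar rect ((0.663343608379364, 0.11292226612567902), (0.29614925384521484, 0.06878998875617981), 79.79251861572266)
jar [0.78198793 0.21475717 0.15396638]
reag [0.63815389 0.36254195 0.08624489]
buf [ 0.57303711 -0.10041115  0.09038948]
tip [ 0.41426012 -0.13523098  0.04541712]
mk [0.48870986 0.4203101  0.01444231]
side bar+arms 859
casetop z 0.10709424919898719 ((0.8240216374397278, 0.0802314430475235), (0.30228912830352783, 0.26638084650039673), 80.05635833740234) [[ 0.66673243 -0.0456434 ]
 [ 0.9291117  -0.09164189]
 [ 0.98131084  0.20610629]
 [ 0.71893156  0.25210476]]
bar rect ((0.6746548414230347, 0.11544251441955566), (0.3060528039932251, 0.10345140844583511), 69.82526397705078)
```

```bash
cat > m2.py <<'E'
from h import *
a=np.deg2rad(-9.8); ex=np.array([np.cos(a),np.sin(a)]); ey=np.array([-ex[1],ex[0]]); o=np.array([.6842,.1106])
for n in("top","side"):
    c=dict(np.load(f"{n}0.npz")); W=pts(c); z=W[...,2]; L=np.stack([(W[...,:2]-o)@ex,(W[...,:2]-o)@ey],-1)
    px=c["pixels"].astype(int); br=px.min(-1)>110
    bar=br&(L[...,0]<-.028)&(L[...,0]>-.07)&(abs(L[...,1])<.08)&(z>.06)
    B=L[bar]; print(n,"bar n",len(B),"z",np.percentile(z[bar],[10,50,90]),"x pct",np.percentile(B[:,0],[2,25,50,75,98]),"y",np.percentile(B[:,1],[1,50,99]))
    # camera-ray onto plane z=.086 using mask
    v,u=np.where(bar); K=c["mtx"]; d=np.stack([(u-K[0,2])/K[0,0],(v-K[1,2])/K[1,1],np.ones(len(u))],-1)@c["R"]; C=-c["R"].T@c["t"]
    X=C+d*((.086-C[2])/d[:,2])[:,None]; l=np.stack([(X[:,:2]-o)@ex,(X[:,:2]-o)@ey],-1); print(" ray rect",cv2.minAreaRect(l.astype(np.float32)), np.percentile(l[:,0],[3,50,97]))
    m=abs(l[:,1])<.04; print(" tilt fit",np.polyfit(l[m,1],l[m,0],1))
    t=(abs(z-.107)<.004)&(L[...,0]>-.03)&(abs(L[...,1])<.17)&(L[...,0]<.25)
    for yy in(-.1,-.05,0,.05,.1): 
        s=t&(abs(L[...,1]-yy)<.01); print("  front edge at",yy,np.percentile(L[s][:,0],[0.5,2]).round(4),"n",s.sum())
    for xx in (.02,.05,.08):
        s=t&(abs(L[...,0]-xx)<.01); print("  sides",np.percentile(L[s][:,1],[.5,99.5]).round(4))
E
python3 m2.py; python3 - <<'E'
from h import *
s=bot.state(); print(Rn.from_rotvec(s["tcp_rot"]).as_matrix().round(3))
E
```

```text
top bar n 338 z [0.08330347 0.08653972 0.0895806 ] x pct [-0.05436026 -0.05112563 -0.04715264 -0.04370706 -0.02944889] y [-0.05938179 -0.00030718  0.0582552 ]
 ray rect ((-0.04183785244822502, -0.0005516819655895233), (0.11997909098863602, 0.027309155091643333), 89.27030181884766) [-0.05457016 -0.04710676 -0.03039306]
 tilt fit [-0.00437884 -0.0489696 ]
  front edge at -0.1 [0.0113 0.0124] n 447
  front edge at -0.05 [0.0116 0.0131] n 441
  front edge at 0 [0.0114 0.0132] n 453
  front edge at 0.05 [0.011 0.013] n 439
  front edge at 0.1 [0.0117 0.0132] n 404
  sides [-0.1487  0.1476]
  sides [-0.1488  0.1476]
  sides [-0.1487  0.1472]
side bar n 391 z [0.07963152 0.08542191 0.0875547 ] x pct [-0.0555065  -0.05324235 -0.04874641 -0.04447943 -0.02975741] y [-6.33146096e-02  6.31566731e-05  5.43892441e-02]
 ray rect ((-0.04350057244300842, -0.00341598317027092), (0.12296096980571747, 0.03049500659108162), 89.95579528808594) [-0.05813851 -0.04899851 -0.03147294]
 tilt fit [-0.0018746  -0.05109824]
  front edge at -0.1 [0.0106 0.0119] n 341
  front edge at -0.05 [0.0118 0.0126] n 371
  front edge at 0 [0.0114 0.0126] n 401
  front edge at 0.05 [0.011  0.0123] n 431
  front edge at 0.1 [0.0108 0.0117] n 252
  sides [-0.1518  0.1433]
  sides [-0.1524  0.1439]
  sides [-0.154  0.144]
[[-0.91   0.414 -0.001]
 [ 0.414  0.91  -0.002]
 [ 0.    -0.002 -1.   ]]
```

```bash
cat >> h.py <<'E'
def down(yhead):  # tool z down, tool y along heading (deg)
    a=np.deg2rad(yhead); y=np.array([np.cos(a),np.sin(a),0]); z=np.array([0,0,-1.]); return np.stack([np.cross(y,z),y,z],1)
def go(p,yhead):
    s=bot.state(); R0=Rn.from_rotvec(s["tcp_rot"]).as_matrix()
    print("dp",(R0.T@(np.array(p)-s["tool_pos"])).round(4),"rot",Rn.from_matrix(R0.T@down(yhead)).as_rotvec().round(4))
E
python3 -c "
from h import *
go([.6357,.1179,.17],-9.7)"
```

```text
dp [-0.53   -0.3038  0.0605] rot [-2.0000e-03  1.1000e-03  1.3133e+00]
```

Call:
carry_out([
  {"dp": [-0.1,-0.06,0],"rot": [0,0,0.18],"hand": 0.47},
  {"dp": [-0.53,-0.304,0],"rot": [-0.002,0.001,1.313],"hand": 0.47},
  {"dp": [-0.53,-0.304,0],"rot": [-0.002,0.001,1.313],"hand": 0.47},
  {"dp": [-0.53,-0.304,0],"rot": [-0.002,0.001,1.313],"hand": 0.47},
  {"dp": [-0.53,-0.304,0],"rot": [-0.002,0.001,1.313],"hand": 0.47},
  {"dp": [-0.53,-0.304,0.02],"rot": [-0.002,0.001,1.313],"hand": 0.47},
  {"dp": [-0.53,-0.304,0.06],"rot": [-0.002,0.001,1.313],"hand": 0.47},
  {"dp": [-0.53,-0.304,0.06],"rot": [-0.002,0.001,1.313],"hand": 0.47},
  {"dp": [-0.53,-0.304,0.06],"rot": [-0.002,0.001,1.313],"hand": 0.47},
  {"dp": [-0.53,-0.304,0.06],"rot": [-0.002,0.001,1.313],"hand": 0.47},
  {"dp": [-0.53,-0.304,0.06],"rot": [-0.002,0.001,1.313],"hand": 0.47},
  {"dp": [-0.53,-0.304,0.06],"rot": [-0.002,0.001,1.313],"hand": 0.47},
])

```text
time_s: 1.6
tool_pos: [0.6355, 0.1184, 0.1707]
tcp_rot: [-2.4, -2.024, -0.002]
ft_force: [0.4, 0.7, 0.5]
finger_gap: 0.0405
finger_force: 0.0
```

```bash
cat >> h.py <<'E'
def wrist():
    s=bot.state(); c=bot.read_camera("wrist"); T=np.eye(4); T[:3,:3]=Rn.from_rotvec(s["tcp_rot"]).as_matrix(); T[:3,3]=s["tool_pos"]
    M=np.linalg.inv(T@c["tool_from_camera"]); c["R"]=M[:3,:3]; c["t"]=M[:3,3]; return c
E
python3 - <<'E'
from h import *
c=wrist(); cv2.imwrite("pics/w1.png",c["pixels"][:,:,::-1]); np.savez("w1.npz",**c); print(-c["R"].T@c["t"],c["R"])
a=np.deg2rad(-9.7); ex=np.array([np.cos(a),np.sin(a)]); ey=np.array([-ex[1],ex[0]]); o=np.array([.6357,.1179])
W=pts(c); z=W[...,2]; L=np.stack([(W[...,:2]-o)@ex,(W[...,:2]-o)@ey],-1)
m=(abs(z-.086)<.005)&(abs(L[...,0])<.03)&(abs(L[...,1])<.08); B=L[m]; print(m.sum(),np.median(z[m]) if m.any() else 0)
for y in (-.04,-.02,0,.02,.04):
    q=B[abs(B[:,1]-y)<.004]; 
    if len(q): print(y,len(q),np.percentile(q[:,0],[2,50,98]).round(4))
print(np.percentile(B[:,1],[.5,99.5]))
E
```

```text
[0.64935498 0.19695166 0.31285066] [[ 9.85674682e-01 -1.68657211e-01 -4.09097598e-04]
 [-1.60137778e-01 -9.36640685e-01  3.11544732e-01]
 [-5.29274430e-02 -3.07016242e-01 -9.50231400e-01]]
5067 0.08507876280942303
-0.04 240 [-0.0047  0.0008  0.0069]
-0.02 247 [-0.0046  0.0008  0.0067]
0 261 [-0.0045  0.0007  0.0065]
0.02 290 [-0.0043  0.0013  0.007 ]
0.04 321 [-0.0048  0.0007  0.0067]
[-0.06242396  0.05632851]
```

View pics/w1.png

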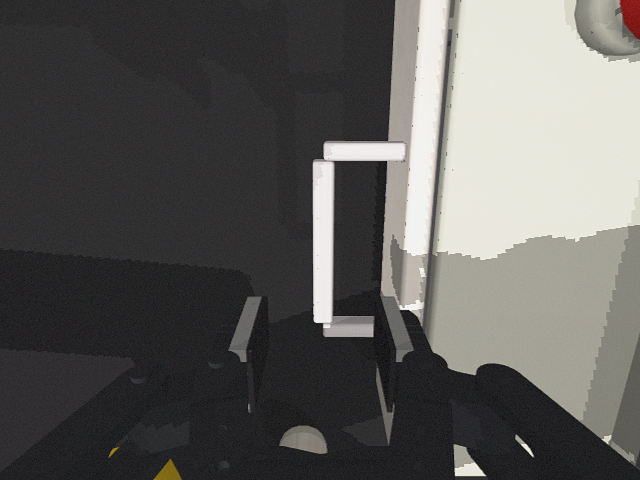

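The wrist view shows the bar (about (323,160) to (323,322)) centred between the fingers (250 to 390) and parallel to the pads. It lies within 1 mm of the estimate across and 3 mm along. I'll go down and grip.

Call:
carry_out([
  {"dp": [0,0.001,0.04],"rot": [0,0,0],"hand": 0.47},
  {"dp": [0,0.001,0.08],"rot": [0,0,0],"hand": 0.47},
  {"dp": [0,0.001,0.1],"rot": [0,0,0],"hand": 0.47},
  {"dp": [0,0.001,0.109],"rot": [0,0,0],"hand": 0.47},
  {"dp": [0,0.001,0.109],"rot": [0,0,0],"hand": 0.47},
  {"dp": [0,0.001,0.109],"rot": [0,0,0],"hand": 0.1},
  {"dp": [0,0.001,0.109],"rot": [0,0,0],"hand": 0.1},
  {"dp": [0,0.001,0.109],"rot": [0,0,0],"hand": 0.1},
  {"dp": [0,0.001,0.109],"rot": [0,0,0],"hand": 0.1},
], force=30)

```text
time_s: 2.78
tool_pos: [0.6368, 0.1187, 0.0642]
tcp_rot: [-2.4, -2.025, -0.002]
ft_force: [-4.9, -0.2, 6.0]
finger_gap: 0.0112
finger_force: 31.3
```

Call:
carry_out([
  {"dp": [0,-0.01,-0.002],"rot": [0,0,0],"hand": 0.08},
  {"dp": [0,-0.03,-0.002],"rot": [0,0,0],"hand": 0.08},
  {"dp": [0,-0.055,-0.002],"rot": [0,0,0],"hand": 0.08},
  {"dp": [0,-0.08,-0.002],"rot": [0,0,0],"hand": 0.08},
  {"dp": [0,-0.105,-0.002],"rot": [0,0,0],"hand": 0.08},
  {"dp": [0,-0.13,-0.002],"rot": [0,0,0],"hand": 0.08},
  {"dp": [0,-0.15,-0.002],"rot": [0,0,0],"hand": 0.08},
  {"dp": [0,-0.165,-0.002],"rot": [0,0,0],"hand": 0.08},
  {"dp": [0,-0.173,-0.002],"rot": [0,0,0],"hand": 0.08},
  {"dp": [0,-0.175,-0.002],"rot": [0,0,0],"hand": 0.08},
  {"dp": [0,-0.175,-0.002],"rot": [0,0,0],"hand": 0.08},
  {"dp": [0,-0.175,-0.002],"rot": [0,0,0],"hand": 0.08},
])

```text
time_s: 4.28
tool_pos: [0.4643, 0.1484, 0.0642]
tcp_rot: [-2.4, -2.024, -0.004]
ft_force: [0.8, 4.8, -1.8]
finger_gap: 0.0114
finger_force: 31.6
```

Call:
carry_out([
  {"dp": [0,0,0],"rot": [0,0,0],"hand": 0.45},
  {"dp": [0,0,0],"rot": [0,0,0],"hand": 0.45},
  {"dp": [0,0,0],"rot": [0,0,0],"hand": 0.45},
  {"dp": [0,0,-0.03],"rot": [0,0,0],"hand": 0.45},
  {"dp": [0,0,-0.08],"rot": [0,0,0],"hand": 0.45},
  {"dp": [0,0.04,-0.12],"rot": [0,0,0],"hand": 0.95},
  {"dp": [0,0.1,-0.12],"rot": [0,0,0],"hand": 0.95},
  {"dp": [0,0.135,-0.12],"rot": [0,0,0],"hand": 0.95},
  {"dp": [0,0.135,-0.12],"rot": [0,0,0],"hand": 0.95},
  {"dp": [0,0.135,-0.12],"rot": [0,0,0],"hand": 0.95},
])

```text
time_s: 5.52
tool_pos: [0.5967, 0.1248, 0.1837]
tcp_rot: [-2.4, -2.025, -0.001]
ft_force: [-0.3, -0.1, 0.4]
finger_gap: 0.0809
finger_force: 0.0
```

```bash
python3 - <<'E'
from h import *
s=bot.state(); print(s["tool_pos"],s["joint_pos"].round(3),s["ft_force"],s["finger_gap"])
c=wrist(); cv2.imwrite("pics/w2.png",c["pixels"][:,:,::-1]); np.savez("w2.npz",**c)
W=pts(c); z=W[...,2]; o=np.array([.5969,.1227])
m=(abs(z-.086)<.005)&(np.hypot(W[...,0]-o[0],W[...,1]-o[1])<.045)
n,l,st,_=cv2.connectedComponentsWithStats(m.astype(np.uint8)); print(st[:6])
k=1+np.argmax(st[1:,4]); P=W[l==k]; print(np.median(P[:,2]),cv2.minEnclosingCircle(P[:,:2].astype(np.float32)),P.mean(0))
E
```

```text
[0.5966548  0.12481059 0.18370612] [0.039 0.187 1.785 0.002 1.17  0.208] [-0.34790986 -0.07546679  0.44546009] 0.08092936235285313
[[     0      0    640    480 302477]
 [   282    199     80     77   4723]]
0.0855047330874036 ((0.5967861413955688, 0.12113381177186966), 0.02459074929356575) [0.5969511  0.12236881 0.08546505]
```

View pics/w2.png

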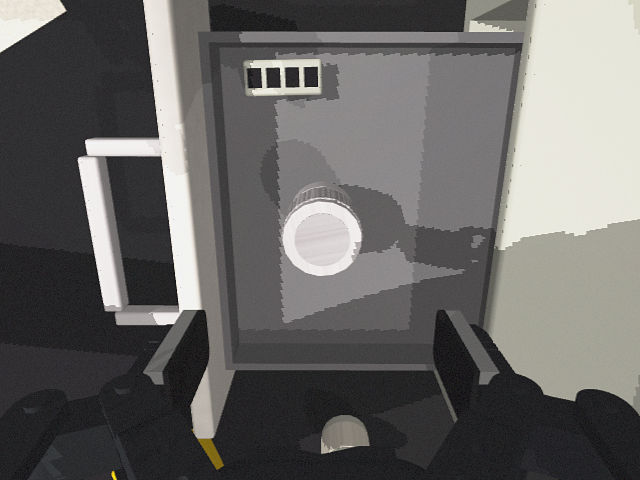

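The wrist view shows the drawer open, the cap top at (321,238), and the block clear of it at (284,77). The cap measures (0.597, 0.122) with its top at 0.0855. I'll go down and grip it.

Call:
carry_out([
  {"dp": [-0.0025,0.001,0.04],"rot": [0,0,0],"hand": 0.95},
  {"dp": [-0.0025,0.001,0.08],"rot": [0,0,0],"hand": 0.95},
  {"dp": [-0.0025,0.001,0.11],"rot": [0,0,0],"hand": 0.95},
  {"dp": [-0.0025,0.001,0.126],"rot": [0,0,0],"hand": 0.95},
  {"dp": [-0.0025,0.001,0.129],"rot": [0,0,0],"hand": 0.95},
  {"dp": [-0.0025,0.001,0.129],"rot": [0,0,0],"hand": 0.5},
  {"dp": [-0.0025,0.001,0.129],"rot": [0,0,0],"hand": 0.5},
  {"dp": [-0.0025,0.001,0.129],"rot": [0,0,0],"hand": 0.5},
  {"dp": [-0.0025,0.001,0.129],"rot": [0,0,0],"hand": 0.5},
  {"dp": [-0.0025,0.001,0.129],"rot": [0,0,0],"hand": 0.5},
], force=40)

```text
time_s: 6.82
tool_pos: [0.5995, 0.1226, 0.0573]
tcp_rot: [2.4, 2.025, 0.007]
ft_force: [-1.1, 0.0, 6.7]
finger_gap: 0.0487
finger_force: 41.4
```

```bash
python3 -c "
from h import *
s=bot.state(); print(s)"
```

```text
{'time_s': 6.825, 'joint_pos': array([0.03528497, 0.34411476, 1.84956187, 0.00212201, 0.94391582,
       0.203022  ]), 'dq': array([ 0.00108909, -0.00054367, -0.00164886,  0.0010795 ,  0.00026371,
       -0.00141786]), 'joint_efforts': array([-2.37383489e-01, -3.46481287e+01, -2.26687735e+01, -2.29712465e-02,
       -3.94248096e-01,  2.45864314e-03]), 'tool_pos': array([0.59946711, 0.1225525 , 0.05731659]), 'tcp_rot': array([2.40012124, 2.02532646, 0.00660819]), 'ft_force': array([-1.07244671,  0.03490018,  6.71250619]), 'moment': array([-0.00157356,  0.28513988, -0.0576165 ]), 'finger_force': 41.404207684099674, 'finger_gap': 0.048748391861634814}
```

Call:
carry_out([
  {"dp": [0,0.002,0.003],"rot": [0,0,0],"hand": 0.5},
  {"dp": [0,0.002,0.003],"rot": [0,0,0.06],"hand": 0.5},
  {"dp": [0,0.002,0.003],"rot": [0,0,0.12],"hand": 0.5},
  {"dp": [0,0.002,0.003],"rot": [0,0,0.18],"hand": 0.5},
  {"dp": [0,0.002,0.003],"rot": [0,0,0.24],"hand": 0.5},
  {"dp": [0,0.002,0.003],"rot": [0,0,0.3],"hand": 0.5},
  {"dp": [0,0.002,0.003],"rot": [0,0,0.35],"hand": 0.5},
  {"dp": [0,0.002,0.003],"rot": [0,0,0.35],"hand": 0.5},
])

```text
time_s: 7.82
tool_pos: [0.6046, 0.1219, 0.0572]
tcp_rot: [2.713, 1.575, 0.017]
ft_force: [-0.2, -1.3, 12.7]
finger_gap: 0.0485
finger_force: 41.9
```

```bash
python3 -c "
from h import *
s=bot.state(); print(s['tool_pos'],s['ft_force'],s['moment']);R=Rn.from_rotvec(s['tcp_rot']).as_matrix();print(R.round(4),np.degrees(np.arctan2(R[1,1],R[0,1])))"
```

```text
[0.60456901 0.12191087 0.05721557] [-0.22304699 -1.32269245 12.70444437] [-0.12738115 -0.02715522  0.0077164 ]
[[ 0.4961  0.8682  0.0114]
 [ 0.8683 -0.4961  0.0014]
 [ 0.0069  0.0092 -0.9999]] -29.744971410116523
```

Call:
carry_out([
  {"dp": [0,0,0],"rot": [0,0,0.05],"hand": 0.5},
  {"dp": [0,0,0],"rot": [0,0,0.1],"hand": 0.5},
  {"dp": [0,0,0],"rot": [0,0,0.15],"hand": 0.5},
  {"dp": [0,0,0],"rot": [0,0,0.2],"hand": 0.5},
  {"dp": [0,0,0],"rot": [0,0,0.25],"hand": 0.5},
  {"dp": [0,0,0],"rot": [0,0,0.3],"hand": 0.5},
  {"dp": [0,0,0],"rot": [0,0,0.3],"hand": 0.5},
])

```text
time_s: 8.7
tool_pos: [0.6046, 0.1219, 0.0571]
tcp_rot: [2.92, 1.152, 0.018]
ft_force: [0.5, -0.2, 10.7]
finger_gap: 0.0488
finger_force: 41.8
```

Call:
carry_out([
  {"dp": [0,0,0],"rot": [0,0,0.05],"hand": 0.5},
  {"dp": [0,0,0],"rot": [0,0,0.1],"hand": 0.5},
  {"dp": [0,0,0],"rot": [0,0,0.15],"hand": 0.5},
  {"dp": [0,0,0],"rot": [0,0,0.2],"hand": 0.5},
  {"dp": [0,0,0],"rot": [0,0,0.25],"hand": 0.5},
  {"dp": [0,0,0],"rot": [0,0,0.3],"hand": 0.5},
  {"dp": [0,0,0],"rot": [0,0,0.3],"hand": 0.5},
])

```text
time_s: 9.57
tool_pos: [0.6012, 0.122, 0.0532]
tcp_rot: [-3.061, -0.704, -0.006]
ft_force: [0.8, 1.1, 1.2]
finger_gap: 0.0485
finger_force: 41.8
```

It has dropped 4 mm and the force has fallen off, so the keyways are over the lugs. Now I'll press it home.

Call:
carry_out([
  {"dp": [-0.001,0,0.003],"rot": [0,0,0],"hand": 0.48},
  {"dp": [-0.002,-0.001,0.006],"rot": [0,0,0],"hand": 0.48},
  {"dp": [-0.003,-0.001,0.009],"rot": [0,0,0],"hand": 0.48},
  {"dp": [-0.003,-0.001,0.011],"rot": [0,0,0],"hand": 0.48},
  {"dp": [-0.003,-0.001,0.012],"rot": [0,0,0],"hand": 0.48},
  {"dp": [-0.003,-0.001,0.012],"rot": [0,0,0],"hand": 0.48},
], force=60)

```text
time_s: 10.32
tool_pos: [0.6027, 0.1218, 0.0475]
tcp_rot: [3.06, 0.705, 0.021]
ft_force: [-0.6, -1.0, 24.3]
finger_gap: 0.0484
finger_force: 63.2
```

```bash
python3 - <<'E'
from h import *
s=bot.state(); print(s["tool_pos"],s["ft_force"],s["finger_gap"],s["finger_force"])
c=wrist(); cv2.imwrite("pics/w3.png",c["pixels"][:,:,::-1])
W=pts(c); z=W[...,2]; p=s["tool_pos"]
m=(z>.06)&(z<.10)&(np.hypot(W[...,0]-p[0],W[...,1]-p[1])<.022); print(m.sum(),np.percentile(z[m],[5,50,95]) if m.any() else 0)
E
```

```text
[0.60271525 0.12177608 0.04745389] [-0.5800409  -0.95134763 24.30959625] 0.04839833484745425 63.20336727658287
12968 [0.07454079 0.07560022 0.07658835]
```

View pics/w3.png

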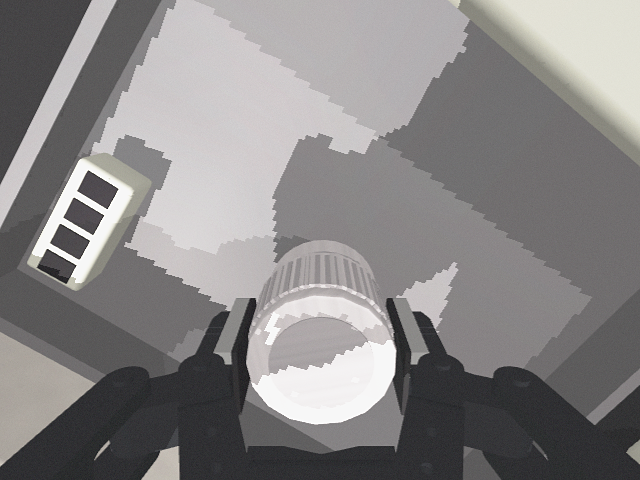

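The cap top is at 0.0756 (home is 0.076) with 24 N pressing on the hard stop. The wrist view shows it level between the fingers at (320,355), with the block upright. I'll let it settle, then hand in.

Call:
carry_out([
  {"dp": [0,0,0],"rot": [0,0,0],"hand": 0.48},
  {"dp": [0,0,0],"rot": [0,0,0],"hand": 0.48},
  {"dp": [0,0,0],"rot": [0,0,0],"hand": 0.48},
  {"dp": [0,0,0],"rot": [0,0,0],"hand": 0.48},
])

```text
time_s: 10.88
tool_pos: [0.6027, 0.1218, 0.0475]
tcp_rot: [3.06, 0.704, 0.021]
ft_force: [-1.4, 0.1, 22.7]
finger_gap: 0.0483
finger_force: 63.2
```

```bash
python3 -c "
from h import *
s=bot.state(); print(s['tool_pos'],s['ft_force'],s['finger_force'],abs(s['dq']).max())
assert s['tool_pos'][2]<.0485 and s['ft_force'][2]>12
print(bot.sign_off())"
```

```text
[0.60274339 0.12175991 0.0474905 ] [-1.40751918  0.13562547 22.71345302] 63.20269688498229 0.0011371034470836305
the job is handed in; nothing more can be done
None
```

I handed the job in at about 11 s with the drawer open and the cap gripped and pressed home on its seat; pulled to its stop, the drawer may have crept back about 5 mm under the pressing. The hand-in gave no verdict.

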